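Scrub the flask and lock its bayonet stopper

ROBOT

A 7-joint arm with a two-finger parallel gripper is mounted at the origin on the work surface. World frame = base frame: x ahead of the robot, y to its left, z up, the work surface at z = 0. Lengths are in m, angles in rad, forces in N, time in s.
With the tool pointing down it reaches from about 0.4 to 0.85 m from the base axis. Payload 10.4 kg.
Tool frame: the origin (TCP) lies midway between the tips of the shut fingers; the grasp point (between the pads) lies 19 mm behind it (manip.grasp_offset is the distance from the TCP to the grasp point, in m); z points along the fingers, y is the line along which they close (so a half turn about z gives the same grasp; the last joint's range is limited). The gripper opens to 85 mm and grips with 20 to 120 N. Pads are 22 mm wide; open, the fingers measure 114 mm over their backs; the gripper's body (76 mm by 85 mm) begins 54 mm behind the grasp point. The pads swing forward as they close: fully open they stand 13 mm farther back than shut.
Start: joints at [1.31, 0.332, -0.065, 1.46, 0.022, 1.35, -0.088], TCP at [0.147, -0.607, 0.231] pointing down, gripper open.
Joint ranges: [-2.6, 2.6], [-0.5, 2.12], [-1.47, 1.34], [0.16, 2.42], [-1.27, 4.41], [0.06, 2.06], [-2.6, 2.6]. Speed limits (rad/s): [2.22, 2.22, 2.79, 2.79, 3.14, 3.14, 3.14].

INTERFACE

Orientations are given as a unit quaternion [x, y, z, w].
In Python, from workcell import manip gives the robot as it stands.
- The arm moves only by the tool jog_arm, called as a command line: name --argument value ..., lists and objects as JSON in quotes. Schema: {"type":"object","properties":{"increments":{"type":"array","items":{"type":"object","properties":{"ax":{"type":"number"},"ay":{"type":"number"},"az":{"type":"number"},"x":{"type":"number"},"y":{"type":"number"},"z":{"type":"number"},"jaw":{"type":"number"}},"additionalProperties":false,"required":["jaw"]},"minItems":1,"maxItems":20},"force":{"type":"number"},"only":{"type":"string"},"quiet":{"type":"boolean"},"lines":{"type":"string"}},"required":["increments"],"additionalProperties":false}. increments is a list of rows, 1 to 20 of them, each an object with the fields ax, ay, az (a rotation vector in rad), x, y, z (the shift in m), jaw (the opening from 0.0 (shut) to 1.0 (fully open)); a field left out counts as zero (the opening has to be given); each row is the pose to reach, as a shift and turn from the pose commanded when the call began, along the tool's axes at that moment; what a row does not reach only later rows make up. A row lasts 1/8 s, in which the tool goes at most 0.0625 m and 0.188 rad, less where a joint would pass 70% of its speed; a pose out of reach is approached as far as the arm can. The fingers move at their own pace and stop on an object; force is the grip in N (left out, the last holds). Time passes only in rows, so rows that do not move let the fingers close. The tool returns the time, the measured TCP pose, the force, the opening and the grip force at its end. only (a regular expression) keeps the lines of the reply that match it, lines (a string "A,B") keeps lines A to B, and quiet returns only ok. Input that does not fit is refused with a message, and nothing moves.
- manip.get_obs(): the state, without advancing time (a new reading comes with each control period).
- manip.camera(name): name is "side" or "top"; returns the picture (480x640x3 uint8, blue, green, red); there is no depth.
- manip.calibration(name): a dict with "fx", "fy", "cx", "cy" (pixels), "k1" (the pictures are not rectified: a ray, as slopes to the right and down, at radius r is drawn at 1 + k1 r^2 times it, then the intrinsics apply), "world_from_camera" (4x4, takes a point from camera to world coordinates). Camera axes: x right, y up, looking along -z (the intrinsics and any distortion apply to the point x, -y, -z); pixel columns grow to the right and rows downward; lengths in m; the calibration is good to about 2 mm. A picture is of the moment at which its call begins. calibration takes no time and is no camera call.
- manip.hand_in(): hands the job in; it is judged then, once.
The state is a dict: "clock": time; "joint_pos": joint angles; "joint_velocities": joint speeds; "tau": joint torques, N m; "position": TCP position; "ee_rot": TCP orientation; "ft_force": force on the tool from outside, world axes, zero at the start; "torque": the same for the moment, N m; "grip_width": opening from 0.0 (shut) to 1.0 (fully open); "grasp_force": force on a finger pad.
Only numpy, scipy, OpenCV 4.12 (cv2) and the standard library are available. Lean on these libraries where they do the work, as an engineer would, in place of code of your own. Each camera call takes 0.05 s, during which the arm holds its last target. There are 200 camera calls.

TASK

Clean the yellow flask: take the bottle brush out of its pot and, keeping hold of it, give the inside of the flask two full strokes down to the bottom and up to the neck, then stand the brush back in its pot. Then close the flask with its bayonet stopper: lugs into the slots, push it down against the springy new seal and twist it a quarter turn clockwise, seen from above, as far as it goes, and finish while still gripping it there, so that the seal can bed in. Leave everything else on the sill where it stands.

Things in the scene. Friction and masses are not known exactly. Their poses are not given: they have to be found in the camera images.
- flask: Wide-mouthed vacuum flask, open, its cup lid off: yellow cylinder 84 mm in diameter, rim 145 mm high, held to the tiles by a black rubber suction foot 106 mm across, so it cannot move or turn. Origin on its axis at the sill, z up. Its x axis runs through the two entry slots of the bayonet collar in its neck; a small white upright rib outside the collar marks each slot.
- flask_floor (a point): Centre of the flask's inner floor, 18 mm above its origin. The bore above it is round, 56 mm in diameter.
- flask_mouth (a point): Centre of the mouth, at rim height. Bayonet collar: white lip 6 mm thick, top level with the rim, 55 mm opening, cut by two slots 19 mm wide, facing one another on the flask's +x and -x. Under the lip a channel 71 mm in diameter, 16 mm high, for the lugs. Stops in it block counter-clockwise turning and end the clockwise turn (seen from above) 84 degrees (1.47 rad) from the slots.
- seal (a joint): Black sprung seal ring (82 mm outside, 71 mm inside) on the flask's rim. 0: free, top 6 mm above the rim; 0.006 m: pressed level with the rim, its end stop. Pushes up with 4.5 N plus 1.5 N per mm pressed. Pressed 3 mm (9 N) the stopper's lugs just pass under the lip and can turn; fully pressed (13.5 N) they have 3 mm to spare.
- stopper: The flask's loose stopper, standing upright on the sill, about 100 g. Origin at the centre of the plug's underside, z up, x through its two lugs; half a turn makes no difference. White plug 50 mm in diameter, 0 to 30 mm, tapered to 42 mm over the lowest 5 mm; grey disc 82 mm in diameter, 30 to 36 mm. Locked in the flask, its origin is 115 to 118 mm above the flask's origin.
- stopper_lugs (a point): Middle of the two white lugs, on the stopper's axis 17.5 mm above its origin. The lugs stick out of the plug along the stopper's +x and -x to 33 mm from the axis; each is 12 mm wide and 7 mm high (14 to 21 mm above the origin).
- stopper_grip (a point): Middle of the black upright grip bar on the stopper's disc, 50 mm above the origin. The bar is 54 mm long along the stopper's x (in line with the lugs), 14 mm thick along y, 28 mm high (36 to 64 mm above the origin).
- brush: Bottle brush standing upright, head down, in its pot, about 70 g. Origin at the centre of the head's underside, z along the handle. Bristle head 48 mm in diameter from 0 to 62 mm, treat it as rigid; steel stem 7 mm thick to 105 mm; round wooden handle 18 mm thick from 105 to 201 mm.
- brush_tip (a point): Centre of the underside of the brush head (same point as the brush's origin).
- pot: White stoneware brush pot, loose, 700 g, round, 66 mm outside, 58 mm inside, 75 mm high, inner floor 6 mm above its origin, which is at the centre of its underside. The brush starts in it and goes back in it.
- mug: Bystander: white enamel mug, 82 mm in diameter, 80 mm high, with a handle; origin under its centre.
- bowl: Bystander: glass bowl, 116 mm across, 55 mm high; origin under its centre.
- spoon: Bystander: steel spoon, 140 mm long, lying flat along its x.
- cup_lid: Bystander: the flask's yellow cup lid, upside down (mouth on the sill), 92 mm across, 58 mm high; origin under its centre.
- wood_box: Bystander: wooden box with a sliding lid, shut, 70 x 120 x 50 mm; origin under its centre.
- tea_tin: Bystander: tea tin, 74 mm in diameter, 105 mm high; origin under its centre.
- sugar_jar: Bystander: sugar jar, 72 mm in diameter, 100 mm high; origin under its centre.

How it is judged:
On the way, in this order (a step that is already met when the one before it is completed fails the run):
1. the held brush reaches the bottom of the flask (within 12 mm) (horizontal distance between brush_tip and flask below 0.01 m and angle between brush's own z axis and vertical below 0.2 rad and contact force between the fingers and brush above 0.5 N and z of brush_tip in the frame of flask below 0.03 m), for 0.05 s.
2. the held brush is drawn up at least 52 mm from the floor, into the neck (horizontal distance between brush_tip and flask below 0.01 m and angle between brush's own z axis and vertical below 0.2 rad and contact force between the fingers and brush above 0.5 N and z of brush_tip in the frame of flask between 0.07 and 0.145 m), for 0.05 s.
3. the held brush reaches the bottom a second time (all of step 1), for 0.05 s.
4. the held brush is drawn up into the neck a second time (all of step 2), for 0.05 s.
5. the brush stands in its pot, let go (horizontal distance between brush_tip and pot below 0.012 m and z of brush_tip in the frame of pot below 0.014 m and angle between brush's own z axis and vertical below 0.25 rad and contact force between the fingers and brush below 0.05 N and angle between pot's own z axis and vertical below 0.1 rad), for 0.2 s.
6. the stopper is in the neck with its lugs in the slots, pressed down on the seal (horizontal distance between stopper and flask below 0.005 m and angle between stopper's own z axis and vertical below 0.1 rad and z of stopper in the frame of flask below 0.1195 m and angle between the x axis of stopper and the x axis of flask, either way round below 0.35 rad), for 0.04 s.
At the end, for the whole second after the job is handed in: Fingers still grip the stopper (2 N or more): centred to 5 mm, upright, still, turned at least 70 degrees from the slots, disc at most 4.5 mm above the rim, seal pressed over 2 mm. Brush let go, upright in its pot: tip within 12 mm of the pot's axis and 8 mm of its floor. All else left alone (all of step 5 and horizontal distance between stopper and flask below 0.005 m and angle between stopper's own z axis and vertical below 0.1 rad and z of stopper in the frame of flask below 0.1195 m and angle between the x axis of stopper and the x axis of flask, either way round above 1.22 rad and value of joint seal above 0.002 m and contact force between the fingers and stopper above 2 N and linear speed of stopper below 0.02 m/s and angular speed of stopper below 0.2 rad/s); the arm keeps its last pose, push and grip.
It fails at once if a bystander (mug, bowl, spoon, cup lid, wooden box, tea tin, sugar jar) is moved more than 30 mm or tipped (distance of any of mug, bowl, spoon, cup_lid, wood_box, tea_tin, sugar_jar from where it was at the start of the episode above 0.03 m or angle between any of mug, bowl, cup_lid, wood_box, tea_tin, sugar_jar's own z axis and vertical above 0.35 rad).
It fails at once if the pot is shifted more than 60 mm or tipped over (distance of pot from where it was at the start of the episode above 0.06 m or angle between pot's own z axis and vertical above 0.35 rad).
It also fails if it takes over 67 s, if anything falls off the work surface, if the arm or the gripper's body presses on something with over 40 N, if the wrist force passes 120 N, or if a joint passes its speed limit or range.

## Working session

There is one attempt and no reset: what is moved stays moved. The work goes in short steps, Python scripts to look and compute and a tool call to move; the robot and the scene stay as the last step left them, time stands still between calls to the robot, and variables do not carry over. Pictures are saved under pics/ and viewed, at most 13 in all, crops included, and the job is handed in when it is done.

```bash
ls; mkdir -p pics; python3 - <<'E'
from workcell import manip
import cv2
for n in("top","side"):
    c=manip.calibration(n);print(n,c)
    cv2.imwrite(f"pics/{n}0.png",manip.camera(n))
print(manip.get_obs(),manip.grasp_offset)
E
```

```text
pics
workcell.py
top {'fx': 548.1146633008566, 'fy': 548.1146633008566, 'cx': 326.1371395443248, 'cy': 252.48329458375386, 'k1': -0.07376931360825562, 'world_from_camera': array([[ 0.02195426,  0.99035245, -0.13682121,  0.40569858],
       [-0.99969686,  0.02327193,  0.00803826,  0.01294841],
       [ 0.0111448 ,  0.13660326,  0.99056314,  1.21303336],
       [ 0.        ,  0.        ,  0.        ,  1.        ]])}
side {'fx': 589.2350075410925, 'fy': 589.2350075410925, 'cx': 331.11425357032925, 'cy': 243.0455306921427, 'k1': -0.20093000021187693, 'world_from_camera': array([[-0.87571978,  0.36619985, -0.31466258,  0.19391484],
       [-0.4826558 , -0.68095372,  0.55076801,  0.64426865],
       [-0.01257949,  0.63419216,  0.77307313,  1.00559665],
       [ 0.        ,  0.        ,  0.        ,  1.        ]])}
{'clock': 0.1, 'joint_pos': array([ 1.31038279,  0.33283796, -0.06472296,  1.46086465,  0.0216007 ,
        1.34988571, -0.08851732]), 'joint_velocities': array([-6.64115904e-04, -9.35180955e-04,  1.26371091e-03, -5.37538676e-04,
       -9.82802431e-04,  2.07297949e-04,  7.74160242e-05]), 'tau': array([ 1.42453478e-03, -6.26743484e+01,  4.91524476e-02, -3.92429602e+01,
        1.64207892e-02,  6.87199630e-03, -6.11678524e-05]), 'position': array([ 0.14716755, -0.60708048,  0.23057376]), 'ee_rot': array([ 9.92937288e-01,  1.18638613e-01, -1.02397946e-04, -6.41919763e-04]), 'ft_force': array([-0.12209735,  0.58554261, -1.15170744]), 'torque': array([ 0.02295032, -0.01085404,  0.01001931]), 'grasp_force': 0.0, 'grip_width': 0.992731725251441} 0.0187
```
View pics/top0.png

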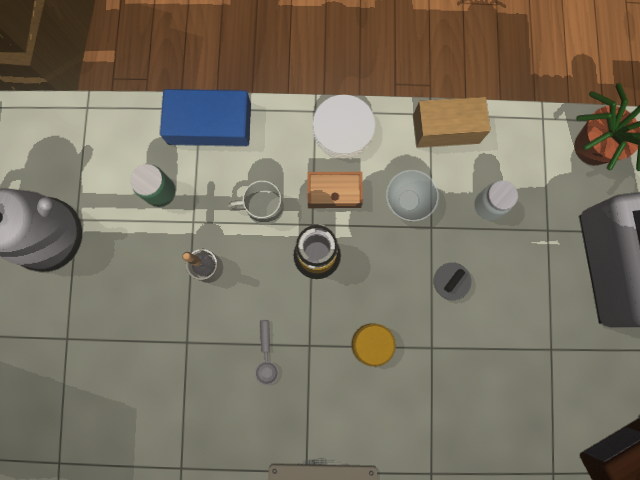

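View pics/side0.png

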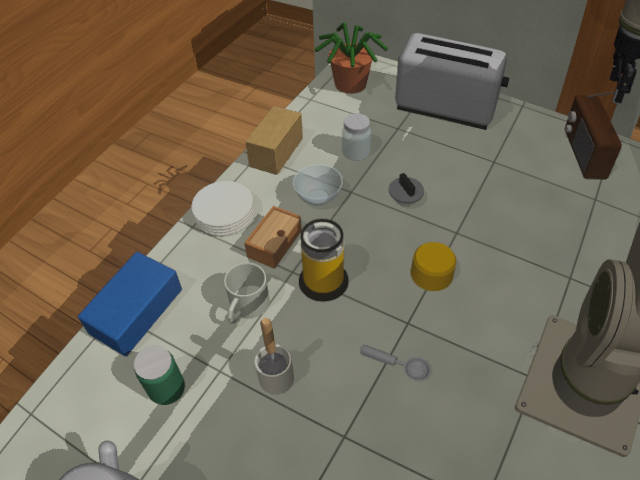

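The top view shows the flask mouth at (317,246), the pot at (203,265) with the brush handle end at (186,257), and the stopper at (453,281) with its bar on a diagonal. In the side view they are at about (322,237), (274,368) with the handle at (267,322), and (406,188). Next I'll enlarge the parts that matter.

```bash
cat > h.py <<'E'
import numpy as np, cv2
from workcell import manip
C={n:manip.calibration(n) for n in("top","side")}
K={n:np.array([[c["fx"],0,c["cx"]],[0,c["fy"],c["cy"]],[0,0,1]]) for n,c in C.items()}
D={n:np.array([c["k1"],0,0,0]) for n,c in C.items()}
def rays(n,px):
    p=cv2.undistortPoints(np.float64(px).reshape(-1,1,2),K[n],D[n]).reshape(-1,2)
    T=C[n]["world_from_camera"]
    d=np.c_[p[:,0],-p[:,1],-np.ones(len(p))]@T[:3,:3].T
    return T[:3,3],d/np.linalg.norm(d,axis=1)[:,None]
def plane(n,px,z):
    o,d=rays(n,px); return o+d*((z-o[2])/d[:,2])[:,None]
def tri(pt,ps):
    (o1,d1),(o2,d2)=rays("top",pt),rays("side",ps)
    d1,d2=d1[0],d2[0]
    s=np.linalg.lstsq(np.c_[d1,-d2],o2-o1,rcond=None)[0]
    a,b=o1+s[0]*d1,o2+s[1]*d2
    return (a+b)/2,np.linalg.norm(a-b)
def proj(n,P):
    T=np.linalg.inv(C[n]["world_from_camera"]); q=np.atleast_2d(P)@T[:3,:3].T+T[:3,3]
    q=q*[1,-1,-1]
    return cv2.projectPoints(q,np.zeros(3),np.zeros(3),K[n],D[n])[0].reshape(-1,2)
E
python3 - <<'E'
import cv2,numpy as np
t=cv2.imread("pics/top0.png");s=cv2.imread("pics/side0.png")
def c(i,x,y,w,f): return cv2.resize(i[y:y+w,x:x+w],(w*f,w*f),interpolation=cv2.INTER_CUBIC)
# each tile 260
def tile(i,x,y,w): return cv2.resize(i[y:y+w,x:x+w],(260,260),interpolation=cv2.INTER_CUBIC)
m=np.vstack([np.hstack([tile(t,285,218,65),tile(t,170,235,65),tile(t,421,249,65)]),
 np.hstack([tile(s,285,205,80),tile(s,225,310,90),tile(s,374,160,65)])])
cv2.imwrite("pics/m1.png",m)
E
```

View pics/m1.png

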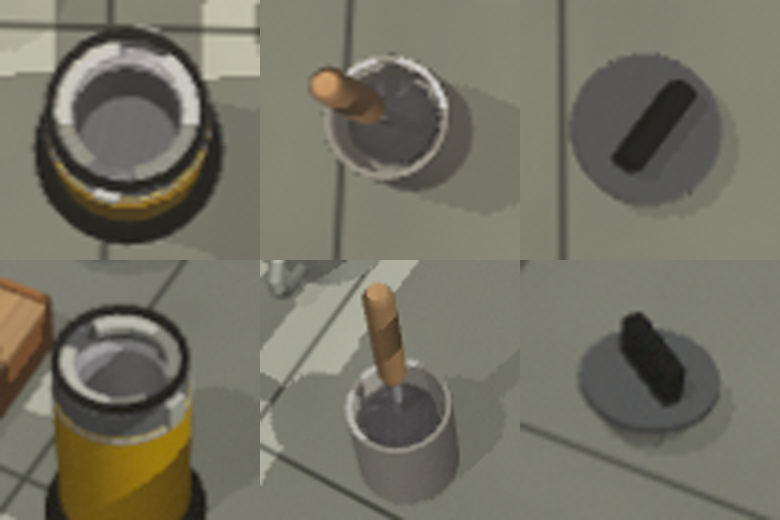

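The crops show the flask lip with a gap at the far side (top view, about (316,232)) and one at the near side (about (310,259)), with a white rib just below the near gap at about (311,267). The brush leans towards image upper left. The stopper bar is diagonal on its disc. Now I'll measure these.

```bash
cat > m1.py <<'E'
from h import *
import sys
from scipy.optimize import least_squares
im={n:cv2.imread(f"pics/{n}0.png") for n in("top","side")}
def fitc(P):
    A=np.c_[2*P[:,:2],np.ones(len(P))]; s=np.linalg.lstsq(A,(P[:,:2]**2).sum(1),rcond=None)[0]
    return s[:2],np.sqrt(s[2]+s[:2]@s[:2])
def comp(mask,seed,box):
    x,y,w,hh=box; m=np.zeros_like(mask); m[y:y+hh,x:x+w]=mask[y:y+hh,x:x+w]
    cs,hi=cv2.findContours(m,cv2.RETR_CCOMP,cv2.CHAIN_APPROX_NONE); return cs,hi,m
box={"top":{"fl":(285,218,65,65),"st":(425,253,55,55),"br":(175,240,50,45),"pot":(180,243,45,45)},
     "side":{"fl":(295,212,55,90),"st":(380,165,50,45),"br":(250,310,40,50),"pot":(245,335,60,65)}}
for n in("top","side"):
    I=im[n]; g=I.max(2); hsv=cv2.cvtColor(I,cv2.COLOR_BGR2HSV)
    cs,hi,m=comp(np.uint8(g<62)*255,None,box[n]["fl"])
    for c,h in zip(cs,hi[0]):
        if cv2.contourArea(c)>80:
            e=cv2.fitEllipse(c); P=plane(n,c.reshape(-1,2),.151); k=fitc(P)
            print(n,"flask",("hole" if h[3]>=0 else "outer"),np.round(e[0],1),np.round(e[1],1),"c151",k[0].round(4),round(k[1],4))
    # stopper: disc = dark grey, bar = black
    x,y,w,hh=box[n]["st"]; sub=I[y:y+hh,x:x+w]
    for nm,th,z in(("disc",103,.036),("bar",50,.064)):
        m=np.uint8(sub.max(2)<th)*255; c=max(cv2.findContours(m,0,cv2.CHAIN_APPROX_NONE)[0],key=cv2.contourArea)
        px=c.reshape(-1,2)+[x,y]; P=plane(n,px,z); k=fitc(P); e=cv2.fitEllipse(px)
        r=cv2.minAreaRect(np.float32(P[:,:2]*1000)); bp=np.argwhere(m)[:,::-1]+[x,y]; Q=plane(n,bp,z)[:,:2]
        ev=np.linalg.eigh(np.cov(Q.T))[1][:,1]
        print(n,nm,"px",np.round(e[0],1),"circ",k[0].round(4),round(k[1],4),"rect",np.round(r[0],1),np.round(r[1],1),round(r[2],1),"pca ang",np.degrees(np.arctan2(ev[1],ev[0])).round(1),"mean",Q.mean(0).round(4))
    # brush wood
    x,y,w,hh=box[n]["br"]; H=hsv[y:y+hh,x:x+w]; m=np.uint8((H[...,0]<20)&(H[...,1]>90))*255
    c=max(cv2.findContours(m,0,cv2.CHAIN_APPROX_NONE)[0],key=cv2.contourArea); 
    print(n,"wood rect",cv2.boxPoints(cv2.minAreaRect(c+np.int32([x,y]))).round(1).tolist())
E
python3 m1.py; python3 - <<'E'
import cv2
for n,(x,y) in {"top":(317,246),"side":(322,237)}.items():
    I=cv2.imread(f"pics/{n}0.png").max(2); print(n); print(I[y,x-35:x+36].tolist()); print(I[y-35:y+36,x].tolist())
E
```

```text
top flask outer [316.5 252.2] [44.8 53.2] c151 [0.553  0.0232] 0.0481
top flask hole [316.1 248.2] [40.4 46.8] c151 [0.5491 0.0235] 0.0346
top flask hole [316.2 245.1] [36.7 38.1] c151 [0.5667 0.0241] 0.0368
top disc px [447.8 280.7] circ [ 0.5132 -0.2606] 0.0457 rect [ 513.8 -267.5] [ 85.4 117.2] 89.8 pca ang 115.6 mean [ 0.5116 -0.2675]
top bar px [454.1 280.2] circ [ 0.5114 -0.269 ] 0.0194 rect [ 512.1 -268.3] [16.  56.1] 53.0 pca ang 142.2 mean [ 0.5117 -0.2684]
top wood rect [[181.0, 258.0], [184.8000030517578, 250.39999389648438], [201.60000610351562, 258.79998779296875], [197.8000030517578, 266.3999938964844]]
side flask outer [323.1 279.1] [39.9 46. ] c151 [0.5132 0.1167] 0.0396
side flask outer [321.  235.9] [33.3 42.4] c151 [0.5676 0.0285] 0.0407
side flask hole [321.3 235.1] [29.1 38.9] c151 [0.568  0.0266] 0.0364
side disc px [405.7 190.2] circ [ 0.514  -0.2669] 0.0441 rect [ 513.8 -265. ] [90.3 83.7] 77.9 pca ang 103.5 mean [ 0.5135 -0.2642]
side bar px [406.6 184.5] circ [ 0.5099 -0.2578] 0.0243 rect [ 510.4 -257.9] [24.9 70.1] 53.3 pca ang 135.2 mean [ 0.5097 -0.2572]

[... 774 characters left out ...]
76, 55, 39, 39, 39, 38, 41, 114, 131, 131]
side
[106, 113, 115, 116, 110, 90, 70, 70, 69, 75, 97, 111, 112, 95, 45, 45, 124, 175, 181, 183, 171, 146, 149, 138, 129, 122, 121, 121, 117, 105, 98, 85, 83, 86, 87, 87, 87, 88, 87, 86, 87, 86, 85, 84, 85, 83, 88, 107, 116, 122, 136, 135, 123, 79, 37, 53, 96, 123, 123, 124, 125, 123, 124, 124, 123, 124, 124, 124, 124, 123, 124]
[123, 107, 102, 104, 112, 112, 113, 118, 126, 125, 125, 124, 124, 126, 125, 124, 102, 55, 42, 51, 144, 184, 183, 163, 124, 103, 61, 88, 113, 134, 129, 88, 85, 87, 87, 87, 87, 87, 88, 87, 88, 86, 84, 84, 84, 112, 117, 68, 36, 35, 48, 63, 65, 66, 65, 63, 67, 105, 136, 133, 132, 138, 139, 136, 136, 137, 136, 135, 135, 135, 135]
```

```bash
cat > m2.py <<'E'
from h import *
im={n:cv2.imread(f"pics/{n}0.png") for n in("top","side")}
# brush axis: intersection of the two midline planes
N=[]
for n,a,b in(("top",(182.9,254.2),(199.7,262.6)),("side",(264.85,317.85),(270.95,352.35))):
    o,d=rays(n,[a,b]); nn=np.cross(d[0],d[1]); nn/=np.linalg.norm(nn); N.append((nn,nn@o))
u=np.cross(N[0][0],N[1][0]); u/=np.linalg.norm(u); u*=np.sign(u[2])
for z in(.006,.11,.171,.207):
    A=np.array([N[0][0],N[1][0],[0,0,1]]); print("brush axis z",z,np.linalg.solve(A,[N[0][1],N[1][1],z]).round(4))
print("dir",u.round(3),"tilt",np.arccos(u[2]).round(3),"top tri",tri((182.9,254.2),(264.85,317.85)))
print("flask inner tri",tri((316.2,245.1),(321.3,235.1)))
fc=np.array([.568,.0248])
for n in im:
    I=im[n].min(2); h,w=I.shape; yy,xx=np.mgrid[215:285,280:360]; px=np.c_[xx.ravel(),yy.ravel()]
    P=plane(n,px,.145)[:,:2]-fc; r=np.hypot(*P.T); a=np.degrees(np.arctan2(P[:,1],P[:,0])); v=I[px[:,1],px[:,0]]
    s=(r>.029)&(r<.0335)
    print(n,[(int(b),int(np.mean(v[s&(abs((a-b+180)%360-180)<5)])))for b in range(-180,180,6)])
for n,(x,y) in {"top":(452,281),"side":(406,190)}.items():
    I=im[n]; print(n,I[y+10,x-32:x+33].max(1).tolist(), I[y-28:y+29,x+(0 if n=='top' else 12)].max(1).tolist())
# pot rim: bright pixels
for n,(x,y,w,hh) in {"top":(183,244,40,42),"side":(250,338,50,35)}.items():
    m=np.uint8(im[n][y:y+hh,x:x+w].min(2)>135); 
    print(n);print(m[::3].tolist() if 0 else cv2.fitEllipse(np.argwhere(m)[:,::-1].astype(np.float32)+np.float32([x,y])))
E
python3 m2.py
```

```text
brush axis z 0.006 [0.5353 0.2665 0.006 ]
brush axis z 0.11 [0.5342 0.2663 0.11  ]
brush axis z 0.171 [0.5335 0.2662 0.171 ]
brush axis z 0.207 [0.5332 0.2661 0.207 ]
dir [-0.011 -0.002  1.   ] tilt 0.011 top tri (array([0.53298396, 0.26708354, 0.21931857]), np.float64(0.0013419650348734265))
flask inner tri (array([0.56800374, 0.02452376, 0.14771188]), np.float64(0.0020589454615496947))
top [(-180, 119), (-174, 116), (-168, 126), (-162, 131), (-156, 133), (-150, 131), (-144, 132), (-138, 133), (-132, 133), (-126, 131), (-120, 130), (-114, 129), (-108, 127), (-102, 147), (-96, 188), (-90, 185), (-84, 190), (-78, 191), (-72, 191), (-66, 190), (-60, 190), (-54, 190), (-48, 190), (-42, 190), (-36, 156), (-30, 134), (-24, 118), (-18, 120), (-12, 99), (-6, 113), (0, 115), (6, 131), (12, 182), (18, 187), (24, 189), (30, 185), (36, 182), (42, 178), (48, 181), (54, 181), (60, 183), (66, 182), (72, 183), (78, 186), (84, 179), (90, 176), (96, 183), (102, 172), (108, 140), (114, 130), (120, 129), (126, 131), (132, 134), (138, 132), (144, 130), (150, 116), (156, 110), (162, 110), (168, 112), (17
[... 1338 characters left out ...]
23, 124, 124, 123, 124, 111, 85, 70, 63, 68, 76, 82, 83, 85, 87, 87, 86, 87, 87, 88, 86, 87, 88, 85, 85, 83, 80, 74, 69, 81, 93, 110, 110, 112, 112, 113, 111, 115, 125, 126, 124, 126, 125, 125, 127, 127, 127, 126, 128, 128] [124, 126, 126, 127, 125, 126, 125, 125, 126, 124, 125, 127, 127, 126, 125, 127, 126, 125, 126, 96, 88, 88, 87, 88, 88, 87, 87, 87, 86, 87, 86, 86, 87, 88, 87, 88, 84, 74, 81, 109, 111, 112, 111, 111, 110, 114, 123, 124, 125, 123, 124, 123, 122, 125, 121, 110, 88]
top
((201.41897583007812, 263.6335754394531), (28.850662231445312, 29.026418685913086), 170.41485595703125)
side
((266.09893798828125, 355.629638671875), (26.831050872802734, 41.5304069519043), 155.006591796875)
```

```bash
cat > m3.py <<'E'
from h import *
from m1 import fitc
im={n:cv2.imread(f"pics/{n}0.png") for n in("top","side")}
E={}
for n,(x,y,w,hh) in {"top":(434,258,44,46),"side":(383,168,44,45)}.items():
    m=np.uint8(im[n][y:y+hh,x:x+w].max(2)<105)*255
    m=cv2.morphologyEx(m,cv2.MORPH_OPEN,np.ones((3,3)))
    c=max(cv2.findContours(m,0,cv2.CHAIN_APPROX_NONE)[0],key=cv2.contourArea).reshape(-1,2)+[x,y]
    if n=="side": c=c[(c[:,1]>188)|(c[:,0]<395)|(c[:,0]>420)]
    P=plane(n,c,.036); k=fitc(P); P=P[abs(np.hypot(*(P[:,:2]-k[0]).T)-k[1])<.004]; k=fitc(P); E[n]=cv2.fitEllipse(c)
    print(n,"disc",k[0].round(4),k[1].round(4),np.round(E[n],1) if 0 else E[n])
print("disc tri",tri(E["top"][0],E["side"][0]))
# bar ends (crop pix): top-face ends in both views
f=lambda x,y,X,Y,W:(X+x*W/260-.4,Y+y*W/260-.4)
for a,b in(((684-520,90),(648-520,325-260)),((630-520,162),(672-520,375-260))):
    print("bar end", tri(f(*a,421,249,65),f(*b,374,160,65)))
for z in(.075,): print("pot top",plane("top",[(201.4,263.6)],z).round(4))
# pot outer rim, side+top picks
x,y=f(385-260,117,170,235,65); print("pot crop c",plane("top",[(x,y)],.075), tri((x,y),f(398-260,408-260,225,310,90)))
for p,n,X,Y,W in(((105,195),"top",285,218,65),((175,415-260),"side",285,205,80)): 
    q=plane(n,[f(*p,X,Y,W)],.135)[0,:2]-[.568,.0248]; print("rib",n,np.hypot(*q).round(4),np.degrees(np.arctan2(q[1],q[0])).round(1))
E
python3 m3.py | grep -v flask | tail -11
```

```text
side bar px [406.6 184.5] circ [ 0.5099 -0.2578] 0.0243 rect [ 510.4 -257.9] [24.9 70.1] 53.3 pca ang 135.2 mean [ 0.5097 -0.2572]
side wood rect [[259.8999938964844, 318.70001220703125], [269.79998779296875, 317.0], [275.8999938964844, 351.5], [266.0, 353.20001220703125]]
top disc [ 0.5123 -0.2708] 0.0404 ((452.02606201171875, 281.0955505371094), (36.643714904785156, 37.42063903808594), 155.99996948242188)
side disc [ 0.5123 -0.2637] 0.0412 ((405.913330078125, 189.90557861328125), (30.90697479248047, 33.921051025390625), 99.59414672851562)
disc tri (array([ 0.51353406, -0.2713841 ,  0.03170099]), np.float64(0.002175900927137087))
bar end (array([ 0.52875443, -0.28753801,  0.05701187]), np.float64(0.0069385889194482015))
bar end (array([ 0.49439582, -0.25589101,  0.0597586 ]), np.float64(0.003414681142791228))
pot top [[0.5333 0.2642 0.075 ]]
pot crop c [[0.5327203  0.26534117 0.075     ]] (array([0.53381759, 0.26615194, 0.07309926]), np.float64(0.0019001988779122124))
rib top 0.0428 167.8
rib side 0.0446 163.8
```

Fixes so far:

| Item | Position (x, y) | Yaw |
|---|---|---|
| Flask | (0.568, 0.0245) | slots about -13° |
| Pot and brush | (0.534, 0.266), brush vertical | – |
| Stopper | (0.5125, -0.270) | bar about 142° |

The two-view heights agree with the text. Next I need a calculator for shifts in the tool's axes.

```bash
cat > go.py <<'E'
# usage: go.py x y z yawdeg(tool-y azimuth) ... -> rows (rotvec, shift) in present tool axes, tool pointing down
import sys, numpy as np
from scipy.spatial.transform import Rotation as R
from workcell import manip
o=manip.get_obs(); R0=R.from_quat(o["ee_rot"]); p=np.array(o["position"])
def down(a):
    a=np.radians(a); y=np.array([np.cos(a),np.sin(a),0]); z=np.array([0,0,-1.]); return R.from_matrix(np.c_[np.cross(y,z),y,z])
v=list(map(float,sys.argv[1:]))
y=R0.as_matrix()[:,1]; print("now",p.round(4),"yaw",np.degrees(np.arctan2(y[1],y[0])).round(2),"q",np.round(o["joint_pos"],2),"F",np.round(o["ft_force"],1),"t",round(o["clock"],2),"grip",round(o["grip_width"],3),round(o["grasp_force"],1))
for i in range(0,len(v),4):
    r=(R0.inv()*down(v[i+3])).as_rotvec(); d=R0.inv().apply(np.array(v[i:i+3])-p); print(*r.round(4),*d.round(4))
E
python3 go.py .47 -.25 .27 -40  .534 .266 .27 0
```

```text
now [ 0.1472 -0.6071  0.2306] yaw -76.37 q [ 1.31  0.33 -0.06  1.46  0.02  1.35 -0.09] F [-0.1  0.6 -1.2] t 0.1 grip 0.993 0.0
-0.0013 -0.0004 -0.6348 0.3979 -0.271 -0.0391
-0.0011 -0.0008 -1.333 0.5816 -0.7574 -0.0385
```

jog_arm --increments '[{"az":-0.2,"x":0.1,"y":-0.05,"z":-0.039,"jaw":1},{"az":-0.4,"x":0.25,"y":-0.15,"z":-0.039,"jaw":1},{"az":-0.6,"x":0.36,"y":-0.25,"z":-0.039,"jaw":1},{"az":-0.634,"x":0.398,"y":-0.271,"z":-0.039,"jaw":1},{"az":-0.634,"x":0.398,"y":-0.271,"z":-0.039,"jaw":1},{"az":-0.634,"x":0.398,"y":-0.271,"z":-0.039,"jaw":1},{"az":-0.634,"x":0.398,"y":-0.271,"z":-0.039,"jaw":1},{"az":-0.634,"x":0.398,"y":-0.271,"z":-0.039,"jaw":1},{"ax":-0.001,"ay":-0.001,"az":-1.333,"x":0.5816,"y":-0.7574,"z":-0.0385,"jaw":1},{"ax":-0.001,"ay":-0.001,"az":-1.333,"x":0.5816,"y":-0.7574,"z":-0.0385,"jaw":1},{"ax":-0.001,"ay":-0.001,"az":-1.333,"x":0.5816,"y":-0.7574,"z":-0.0385,"jaw":1},{"ax":-0.001,"ay":-0.001,"az":-1.333,"x":0.5816,"y":-0.7574,"z":-0.0385,"jaw":1},{"ax":-0.001,"ay":-0.001,"az":-1.333,"x":0.5816,"y":-0.7574,"z":-0.0385,"jaw":1},{"ax":-0.001,"ay":-0.001,"az":-1.333,"x":0.5816,"y":-0.7574,"z":-0.0385,"jaw":1},{"ax":-0.001,"ay":-0.001,"az":-1.333,"x":0.5816,"y":-0.7574,"z":-0.0385,"jaw":1},{"ax":-0.001,"ay":-0.001,"az":-1.333,"x":0.5816,"y":-0.7574,"z":-0.0385,"jaw":1},{"ax":-0.001,"ay":-0.001,"az":-1.333,"x":0.5816,"y":-0.7574,"z":-0.0385,"jaw":1},{"ax":-0.001,"ay":-0.001,"az":-1.333,"x":0.5816,"y":-0.7574,"z":-0.0385,"jaw":1}]' --force 30

```text
clock: 2.35
position: [0.5333, 0.2674, 0.2691]
ee_rot: [0.706, 0.708, -0.001, -0.0]
ft_force: [-0.1, -0.7, -0.2]
grip_width: 1.001
grasp_force: 0.0
```

```bash
python3 go.py .534 .266 .152 0
```

```text
now [0.5333 0.2674 0.2691] yaw 0.19 q [ 0.14  0.38 -0.88  1.45  0.29  1.46 -0.74] F [-0.1 -0.7 -0.2] t 2.35 grip 1.001 0.0
-0.0014 0.0007 0.0033 -0.0013 0.0009 0.1171
```

jog_arm --increments '[{"x":-0.001,"y":0.001,"z":0.05,"jaw":1},{"x":-0.001,"y":0.001,"z":0.1,"jaw":1},{"x":-0.001,"y":0.001,"z":0.117,"jaw":1},{"x":-0.001,"y":0.001,"z":0.117,"jaw":1},{"x":-0.001,"y":0.001,"z":0.117,"jaw":0},{"x":-0.001,"y":0.001,"z":0.117,"jaw":0},{"x":-0.001,"y":0.001,"z":0.117,"jaw":0},{"x":-0.001,"y":0.001,"z":0.117,"jaw":0},{"x":-0.001,"y":0.001,"z":0.117,"jaw":0},{"x":-0.001,"y":0.001,"z":0.117,"jaw":0}]' --force 40

```text
clock: 3.6
position: [0.5349, 0.2649, 0.1533]
ee_rot: [0.707, 0.707, -0.0, 0.0]
ft_force: [-2.7, -0.1, 6.3]
grip_width: 0.2
grasp_force: 39.0
```

```bash
python3 go.py .534 .266 .32 0
```

```text
now [0.5349 0.2649 0.1533] yaw 0.02 q [ 0.12  0.46 -0.85  1.6   0.36  1.25 -0.79] F [-2.7 -0.1  6.3] t 3.6 grip 0.2 39.0
0.0002 0.0011 0.0003 0.001 -0.0009 -0.1667
```

jog_arm --increments '[{"z":-0.04,"jaw":0},{"z":-0.09,"jaw":0},{"z":-0.14,"jaw":0},{"z":-0.187,"jaw":0},{"z":-0.187,"jaw":0},{"z":-0.187,"jaw":0}]'

```text
clock: 4.35
position: [0.535, 0.2645, 0.3389]
ee_rot: [0.707, 0.707, -0.001, 0.001]
ft_force: [0.4, -1.1, -0.8]
grip_width: 0.197
grasp_force: 39.3
```

```bash
python3 - <<'E'
from h import *
t,s=manip.camera("top"),manip.camera("side")
cv2.imwrite("pics/top1.png",t);cv2.imwrite("pics/side1.png",s)
p=np.array(manip.get_obs()["position"]); 
b=p-[0,0,.146]
c1=proj("top",b)[0];c2=proj("side",b)[0]; print(p,c1,c2)
def crop(i,c): x=int(min(max(c[0]-80,0),480)); y=int(min(max(c[1]-100,0),320)); print(x,y); return cv2.resize(i[y:y+160,x:x+160],(400,400),interpolation=cv2.INTER_CUBIC)
cv2.imwrite("pics/m2.png",np.hstack([crop(t,c1),crop(s,c2)]))
E
```

```text
[0.53478533 0.26430147 0.33823042] [188.10015464 255.54036677] [266.15860608 324.95930257]
108 155
186 224
```

View pics/m2.png

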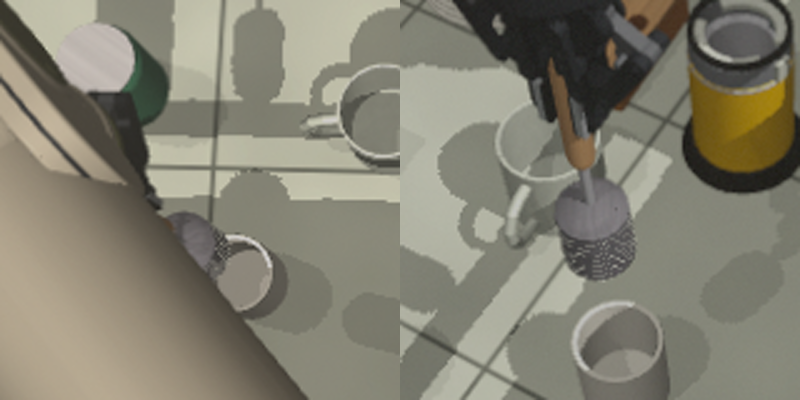

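The brush hangs vertically. In the side crop the head bottom is at about (600,249), against a predicted (600,252). The pot, upright and in place, is at about (620,340). Moving over the flask.

```bash
python3 go.py .568 .0235 .325 0
```

```text
now [0.5348 0.2643 0.3382] yaw -0.0 q [ 0.13  0.36 -0.88  1.32  0.27  1.59 -0.72] F [-0.1 -0.1 -0.4] t 4.45 grip 0.201 39.3
-0.0018 0.0025 -0.0 -0.2408 0.0332 0.0138
```

jog_arm --increments '[{"x":-0.05,"y":0.006,"jaw":0},{"x":-0.11,"y":0.015,"jaw":0},{"x":-0.17,"y":0.025,"jaw":0},{"x":-0.22,"y":0.032,"z":0.01,"jaw":0},{"x":-0.2405,"y":0.033,"z":0.013,"jaw":0},{"x":-0.2405,"y":0.033,"z":0.013,"jaw":0},{"x":-0.2405,"y":0.033,"z":0.013,"jaw":0},{"x":-0.2405,"y":0.033,"z":0.013,"jaw":0}]'

```text
clock: 5.45
position: [0.5679, 0.0258, 0.3272]
ee_rot: [0.706, 0.708, -0.0, 0.0]
ft_force: [0.7, 0.1, -0.6]
grip_width: 0.198
grasp_force: 39.3
```

```bash
python3 go.py .568 .0235 .325 0;  python3 - <<'E'
from h import *
t,s=manip.camera("top"),manip.camera("side")
cv2.imwrite("pics/top2.png",t);cv2.imwrite("pics/side2.png",s)
p=np.array(manip.get_obs()["position"]); 
b=p-[0,0,.146]
c1=proj("top",b)[0];c2=proj("side",b)[0]; print(p,c1,c2)
def crop(i,c): x=int(min(max(c[0]-50,0),540)); y=int(min(max(c[1]-50,0),380)); print(x,y); return cv2.resize(i[y:y+100,x:x+100],(400,400),interpolation=cv2.INTER_CUBIC)
cv2.imwrite("pics/m3.png",np.hstack([crop(t,c1),crop(s,c2)]))
E
```

```text
now [0.5679 0.0258 0.3272] yaw 0.13 q [ 0.53  0.26 -0.8   1.42  0.19  1.54 -0.26] F [ 0.7  0.1 -0.6] t 5.45 grip 0.198 39.3
0.0002 0.001 0.0023 -0.0023 0.0001 0.0022
[0.56796225 0.02538552 0.32721208] [315.44487997 241.96576786] [321.17893996 223.91511668]
265 191
271 173
```

View pics/m3.png

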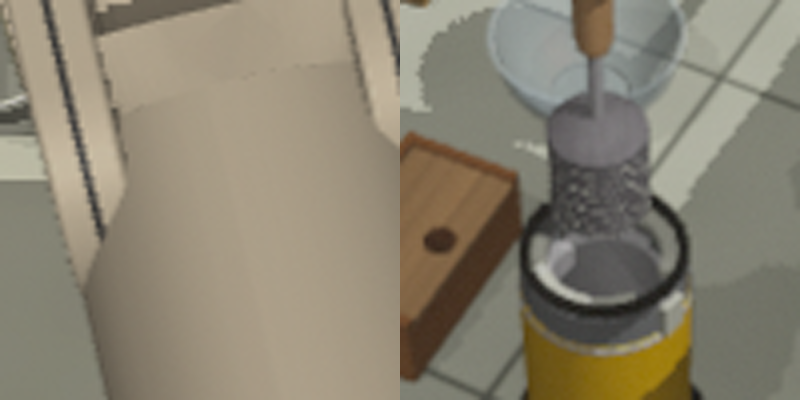

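```bash
python3 - <<'E'
from h import *
I=cv2.imread("pics/side2.png").astype(int)
for y in(203,206,209,212): print(y,I[y,302:340].max(1).tolist())
for x in(315,316,325,326): print(x,I[190:240,x].max(1).tolist())
away=np.array([.52,-.85,0]);away/=np.linalg.norm(away); right=np.array([-.876,-.483,0]);right/=np.linalg.norm(right)
b=np.array([.568,.0254,.1812])
print("far top edge",proj("side",b+[0,0,.062]+away*.024),"near bottom",proj("side",b-away*.024))
for z in(.062,.02):print("L/R",proj("side",[b+[0,0,z]-right*.024,b+[0,0,z]+right*.024]))
E
```

```text
203 [130, 132, 130, 128, 119, 101, 87, 93, 93, 97, 100, 102, 104, 107, 110, 112, 113, 113, 119, 120, 120, 123, 123, 122, 121, 119, 121, 122, 120, 119, 129, 153, 168, 168, 167, 168, 167, 167]
206 [130, 131, 130, 131, 127, 110, 91, 98, 99, 102, 104, 105, 108, 110, 113, 114, 116, 118, 120, 119, 123, 125, 126, 124, 125, 122, 123, 123, 124, 123, 120, 141, 170, 168, 169, 170, 170, 155]
209 [153, 173, 157, 158, 158, 138, 74, 93, 102, 103, 104, 106, 110, 113, 116, 117, 117, 120, 124, 124, 124, 122, 122, 121, 119, 120, 122, 126, 122, 108, 98, 141, 180, 180, 175, 154, 128, 143]
212 [131, 130, 131, 132, 147, 147, 85, 60, 71, 81, 93, 98, 104, 109, 111, 111, 110, 113, 116, 120, 117, 117, 119, 122, 119, 112, 107, 100, 98, 92, 90, 142, 172, 148, 127, 148, 172, 178]
315 [157, 158, 158, 157, 157, 153, 128, 91, 89, 76, 80, 88, 99, 107, 108, 108, 110, 111, 114, 113, 113, 111, 109, 101, 78, 78, 81, 66, 67, 79, 82, 69, 76, 78, 83, 87, 64, 65, 94, 96, 69, 96, 119, 116, 95, 85, 84, 86, 83, 79]
316 [157, 158, 158, 158, 158, 145, 111, 97, 93, 79, 80, 81, 94, 110, 111, 113, 113, 114, 116, 116, 116, 113, 111, 108, 91, 67, 76, 77, 67, 67, 87, 91, 66, 67, 100, 105, 65, 73, 75, 62, 68, 85, 112, 114, 91, 85, 86, 85, 85, 83]
325 [131, 132, 153, 157, 157, 153, 129, 102, 109, 112, 117, 120, 120, 122, 122, 125, 124, 121, 121, 121, 121, 119, 122, 116, 94, 94, 96, 95, 96, 90, 91, 84, 91, 93, 96, 100, 90, 93, 92, 94, 89, 94, 93, 89, 86, 85, 86, 90, 89, 91]
326 [138, 128, 135, 152, 156, 158, 143, 112, 109, 113, 117, 119, 121, 121, 124, 124, 125, 123, 120, 119, 119, 119, 119, 107, 100, 112, 101, 91, 88, 93, 97, 84, 82, 86, 109, 108, 91, 90, 91, 90, 93, 109, 106, 94, 86, 87, 86, 86, 86, 92]
far top edge [[319.83234141 191.34712764]] near bottom [[321.60817975 233.74588951]]
L/R [[306.80596494 201.1044825 ]
 [333.75221582 200.85362689]]
L/R [[307.80882718 216.85131105]
 [333.9626152  216.61997972]]
```

jog_arm --increments '[{"x":-0.002,"y":-0.0005,"jaw":0},{"x":-0.002,"y":-0.0005,"z":0.02,"jaw":0},{"x":-0.002,"y":-0.0005,"z":0.04,"jaw":0},{"x":-0.002,"y":-0.0005,"z":0.06,"jaw":0},{"x":-0.002,"y":-0.0005,"z":0.06,"jaw":0}]'

```text
clock: 6.18
position: [0.5669, 0.0219, 0.266]
ee_rot: [0.707, 0.707, -0.001, -0.0]
ft_force: [-0.1, 0.0, -0.7]
grip_width: 0.197
grasp_force: 39.3
```

```bash
python3 go.py .5675 .0235 .17 0
```

```text
now [0.5669 0.0219 0.266 ] yaw -0.0 q [ 0.54  0.28 -0.79  1.53  0.2   1.42 -0.27] F [-0.1  0.  -0.7] t 6.17 grip 0.197 39.3
-0.0022 0.0015 -0.0 0.0018 0.0009 0.096
```

jog_arm --increments '[{"x":0.001,"y":0.001,"z":0.035,"jaw":0},{"x":0.001,"y":0.001,"z":0.07,"jaw":0},{"x":0.001,"y":0.001,"z":0.09,"jaw":0},{"x":0.001,"y":0.001,"z":0.096,"jaw":0},{"x":0.001,"y":0.001,"z":0.096,"jaw":0},{"x":0.001,"y":0.001,"z":0.096,"jaw":0}]'

```text
clock: 6.92
position: [0.5693, 0.0232, 0.1724]
ee_rot: [0.707, 0.707, 0.0, 0.001]
ft_force: [0.2, 0.0, -0.9]
grip_width: 0.202
grasp_force: 39.3
```

```bash
python3 go.py .5675 .0235 .17 0
```

```text
now [0.5693 0.0232 0.1724] yaw -0.0 q [ 0.52  0.35 -0.77  1.66  0.26  1.24 -0.31] F [ 0.2  0.  -0.9] t 6.92 grip 0.202 39.3
0.002 0.0013 -0.0 0.0003 -0.0018 0.0024
```

jog_arm --increments '[{"y":-0.001,"z":0.003,"jaw":0},{"y":-0.001,"z":0.005,"jaw":0},{"y":-0.001,"z":0.005,"jaw":0},{"y":-0.001,"z":0.005,"jaw":0}]'

```text
clock: 7.42
position: [0.5676, 0.023, 0.1662]
ee_rot: [0.707, 0.707, -0.0, 0.001]
ft_force: [-0.1, 0.7, -0.8]
grip_width: 0.198
grasp_force: 39.3
```

```bash
python3 go.py .5675 .0235 .24 0
```

```text
now [0.5676 0.023  0.1662] yaw -0.01 q [ 0.52  0.35 -0.77  1.67  0.26  1.23 -0.31] F [-0.1  0.7 -0.8] t 7.42 grip 0.198 39.3
0.0002 0.0014 -0.0001 0.0004 -0.0001 -0.0738
```

jog_arm --increments '[{"z":0.002,"jaw":0},{"z":0.003,"jaw":0},{"z":0.003,"jaw":0}]'

```text
clock: 7.8
position: [0.5685, 0.0233, 0.1652]
ee_rot: [0.707, 0.707, 0.0, 0.002]
ft_force: [-3.7, -0.0, 15.0]
grip_width: 0.199
grasp_force: 41.6
```

```bash
python3 go.py .5675 .0235 .24 0
```

```text
now [0.5685 0.0233 0.1652] yaw 0.01 q [ 0.52  0.35 -0.77  1.67  0.26  1.22 -0.31] F [-3.7 -0.  15. ] t 7.8 grip 0.199 41.6
0.0028 0.0017 0.0001 0.0 -0.0008 -0.0748
```

Floor contact at TCP z 0.165 confirms the tip offset of 147 mm. Now drawing up, then the second stroke.

jog_arm --increments '[{"z":-0.03,"jaw":0},{"z":-0.06,"jaw":0},{"z":-0.076,"jaw":0},{"z":-0.076,"jaw":0},{"z":-0.076,"jaw":0},{"z":-0.076,"jaw":0},{"z":-0.04,"jaw":0},{"z":-0.01,"jaw":0},{"z":-0.001,"jaw":0},{"z":-0.001,"jaw":0},{"z":-0.001,"jaw":0},{"z":-0.001,"jaw":0}]'

```text
clock: 9.3
position: [0.5681, 0.0233, 0.165]
ee_rot: [0.707, 0.707, 0.0, 0.001]
ft_force: [-0.7, 0.2, 5.6]
grip_width: 0.202
grasp_force: 41.3
```

```bash
python3 go.py .5675 .0235 .24 0
```

```text
now [0.5681 0.0233 0.165 ] yaw 0.0 q [ 0.52  0.35 -0.77  1.67  0.26  1.23 -0.31] F [-0.7  0.2  5.6] t 9.3 grip 0.202 41.3
0.0013 0.0012 0.0001 0.0002 -0.0005 -0.075
```

jog_arm --increments '[{"z":-0.04,"jaw":0},{"z":-0.075,"jaw":0},{"z":-0.075,"jaw":0},{"z":-0.075,"jaw":0},{"z":-0.075,"jaw":0},{"z":-0.12,"jaw":0},{"z":-0.17,"jaw":0},{"z":-0.175,"jaw":0},{"z":-0.175,"jaw":0},{"x":0.05,"y":-0.007,"z":-0.175,"jaw":0},{"x":0.11,"y":-0.015,"z":-0.175,"jaw":0},{"x":0.17,"y":-0.025,"z":-0.175,"jaw":0},{"x":0.22,"y":-0.032,"z":-0.175,"jaw":0},{"x":0.241,"y":-0.034,"z":-0.165,"jaw":0},{"x":0.241,"y":-0.034,"z":-0.165,"jaw":0},{"x":0.241,"y":-0.034,"z":-0.165,"jaw":0},{"x":0.241,"y":-0.034,"z":-0.165,"jaw":0}]'

```text
clock: 11.42
position: [0.5341, 0.2628, 0.3286]
ee_rot: [0.708, 0.706, -0.001, 0.001]
ft_force: [-0.5, -0.5, -0.2]
grip_width: 0.199
grasp_force: 40.7
```

```bash
python3 go.py .534 .2645 .24 0 .534 .2645 .154 0; python3 - <<'E'
from h import *
s=manip.camera("side"); cv2.imwrite("pics/side3.png",s)
p=np.array(manip.get_obs()["position"]); c=proj("side",p-[0,0,.146])[0]; print(c,proj("side",[.534,.266,.075]))
x,y=int(c[0])-70,int(c[1])-55
print(x,y);cv2.imwrite("pics/m4.png",cv2.resize(s[y:y+120,x:x+140],None,fx=4,fy=4,interpolation=cv2.INTER_CUBIC))
E
```

```text
now [0.5341 0.2628 0.3286] yaw -0.12 q [ 0.14  0.36 -0.9   1.34  0.28  1.57 -0.73] F [-0.5 -0.5 -0.2] t 11.43 grip 0.199 40.7
0.0002 0.0019 -0.0021 0.0018 -0.0002 0.0886
0.0002 0.0019 -0.0021 0.002 -0.0002 0.1746
[267.51718619 327.59364087] [[272.75277854 360.31856521]]
197 272
```

View pics/m4.png

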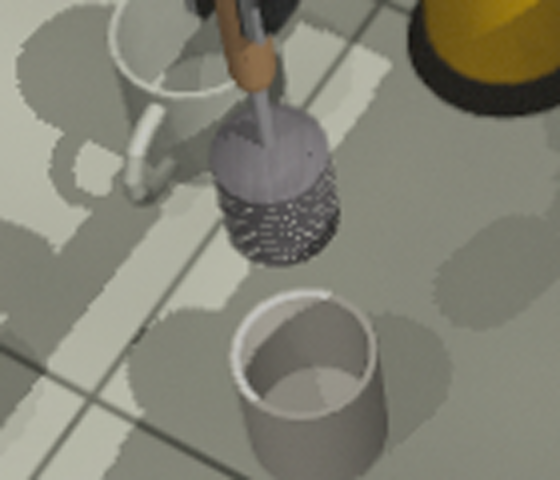

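The head is above the pot: in the crop its bottom is at about (280,240) and the pot rim centre at (306,355), that is image (273.5,360.7), so the pot has not moved. Lowering.

jog_arm --increments '[{"x":0.0015,"y":-0.0005,"z":0.03,"jaw":0},{"x":0.0015,"y":-0.0005,"z":0.06,"jaw":0},{"x":0.0015,"y":-0.0005,"z":0.09,"jaw":0},{"x":0.0015,"y":-0.0005,"z":0.12,"jaw":0},{"x":0.0015,"y":-0.0005,"z":0.15,"jaw":0},{"x":0.0015,"y":-0.0005,"z":0.17,"jaw":0},{"x":0.0015,"y":-0.0005,"z":0.174,"jaw":0},{"x":0.0015,"y":-0.0005,"z":0.174,"jaw":0}]'

```text
clock: 12.48
position: [0.5335, 0.2656, 0.1555]
ee_rot: [0.707, 0.707, -0.0, 0.001]
ft_force: [-0.7, 0.9, -1.6]
grip_width: 0.198
grasp_force: 40.6
```

```bash
python3 go.py .534 .2645 .154 0
```

```text
now [0.5335 0.2656 0.1555] yaw -0.01 q [ 0.13  0.45 -0.86  1.6   0.36  1.25 -0.79] F [-0.7  0.9 -1.6] t 12.47 grip 0.198 40.6
0.0009 0.001 -0.0002 -0.0011 0.0005 0.0015
```

jog_arm --increments '[{"x":-0.001,"z":0.002,"jaw":0},{"x":-0.001,"z":0.002,"jaw":0},{"x":-0.001,"z":0.002,"jaw":0.5},{"x":-0.001,"z":0.002,"jaw":1},{"x":-0.001,"z":0.002,"jaw":1},{"x":-0.001,"z":0.002,"jaw":1},{"x":-0.001,"z":-0.05,"jaw":1},{"x":-0.001,"z":-0.1,"jaw":1},{"x":-0.001,"z":-0.14,"jaw":1},{"x":-0.001,"z":-0.14,"jaw":1}]'

```text
clock: 13.72
position: [0.5339, 0.2658, 0.2981]
ee_rot: [0.707, 0.707, 0.002, 0.001]
ft_force: [0.0, 0.1, -0.8]
grip_width: 1.001
grasp_force: 0.0
```

```bash
python3 go.py .51 -.05 .29 20 .5125 -.2695 .29 52; python3 - <<'E'
from h import *
s=manip.camera("side"); cv2.imwrite("pics/side4.png",s)
cv2.imwrite("pics/m5.png",cv2.resize(s[280:420,180:340],None,fx=3,fy=3,interpolation=cv2.INTER_CUBIC))
E
```

```text
now [0.5339 0.2658 0.2981] yaw 0.0 q [ 0.15  0.36 -0.9   1.4   0.28  1.51 -0.73] F [ 0.   0.1 -0.8] t 13.72 grip 1.001 0.0
0.0051 -0.0001 -0.349 -0.3158 -0.024 0.0077
0.005 0.0014 -0.9075 -0.5353 -0.0215 0.0075
```

View pics/m5.png

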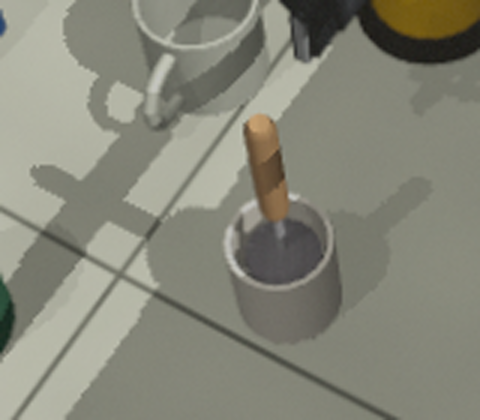

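The brush stands upright and released in its pot: the handle is at crop (262,165) and the pot rim centre at (280,245). On to the stopper.

jog_arm --increments '[{"az":-0.1,"x":-0.06,"y":-0.005,"z":0.007,"jaw":1},{"az":-0.2,"x":-0.12,"y":-0.01,"z":0.007,"jaw":1},{"az":-0.3,"x":-0.18,"y":-0.015,"z":0.007,"jaw":1},{"az":-0.35,"x":-0.24,"y":-0.02,"z":0.007,"jaw":1},{"az":-0.35,"x":-0.316,"y":-0.024,"z":0.007,"jaw":1},{"az":-0.35,"x":-0.316,"y":-0.024,"z":0.007,"jaw":1}]'

```text
clock: 14.52
position: [0.5079, -0.0566, 0.2866]
ee_rot: [0.576, 0.817, -0.002, -0.0]
ft_force: [0.1, 0.2, -0.2]
grip_width: 1.002
grasp_force: 0.0
```

```bash
python3 go.py .5125 -.2695 .29 52
```

```text
now [ 0.5079 -0.0566  0.2866] yaw 19.62 q [ 0.78  0.12 -0.82  1.63  0.09  1.43  0.3 ] F [ 0.1  0.2 -0.2] t 14.53 grip 1.002 0.0
-0.0033 0.0004 -0.5651 -0.2021 -0.0672 -0.003
```

jog_arm --increments '[{"az":-0.15,"x":-0.05,"y":-0.017,"jaw":1},{"az":-0.3,"x":-0.1,"y":-0.034,"jaw":1},{"az":-0.45,"x":-0.15,"y":-0.05,"jaw":1},{"az":-0.565,"x":-0.202,"y":-0.067,"jaw":1},{"az":-0.565,"x":-0.202,"y":-0.067,"jaw":1},{"az":-0.565,"x":-0.202,"y":-0.067,"jaw":1}]'

```text
clock: 15.28
position: [0.5155, -0.2628, 0.2875]
ee_rot: [0.322, 0.947, 0.0, -0.0]
ft_force: [0.3, 0.4, 0.3]
grip_width: 0.998
grasp_force: 0.0
```

```bash
python3 go.py .5125 -.2695 .15 52; python3 - <<'E'
from h import *
t,s=manip.camera("top"),manip.camera("side");cv2.imwrite("pics/top5.png",t);cv2.imwrite("pics/side5.png",s)
cv2.imwrite("pics/m6.png",np.hstack([cv2.resize(t[210:330,400:520],(400,400)),cv2.resize(s[110:230,350:470],(400,400))]))
E
```

```text
now [ 0.5155 -0.2628  0.2875] yaw 52.44 q [ 0.99  0.28 -0.73  1.47  0.19  1.46  1.17] F [0.3 0.4 0.3] t 15.28 grip 0.998 0.0
-0.0003 -0.0009 0.0077 -0.0018 -0.0071 0.1375
```

View pics/m6.png

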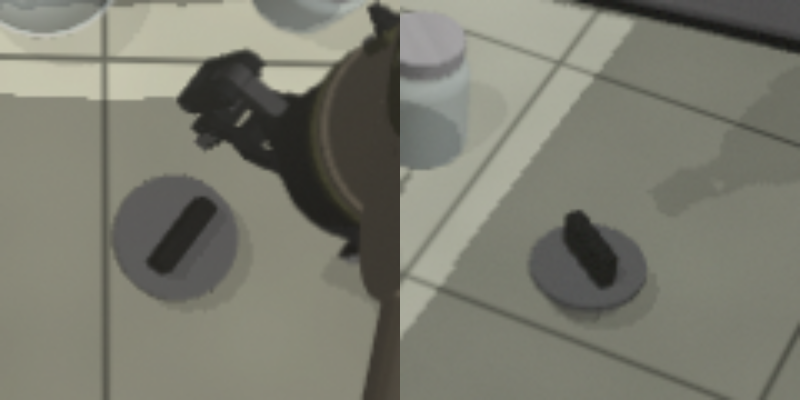

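The stopper disc is at about (175,238) in the left crop, bar along the same diagonal as before. I'll check that the gripper appears where the calibration says it should.

```bash
python3 - <<'E'
from h import *
P=np.array([.5155,-.2628,.2875]); y=np.array([np.cos(.915),np.sin(.915),0])
for n in C: print(n,proj(n,[P,P+[0,0,.1],P+y*.05,P-y*.05,[.5125,-.2695,.036]]).round(0).tolist())
E
```

```text
top [[482.0, 267.0], [501.0, 259.0], [459.0, 248.0], [505.0, 285.0], [451.0, 281.0]]
side [[414.0, 103.0], [418.0, 60.0], [392.0, 109.0], [435.0, 97.0], [407.0, 189.0]]
```

jog_arm --increments '[{"az":0.005,"x":-0.001,"y":-0.0068,"z":0.03,"jaw":1},{"az":0.005,"x":-0.001,"y":-0.0068,"z":0.09,"jaw":1},{"az":0.005,"x":-0.001,"y":-0.0068,"z":0.15,"jaw":1},{"az":0.005,"x":-0.001,"y":-0.0068,"z":0.2,"jaw":1},{"az":0.005,"x":-0.001,"y":-0.0068,"z":0.225,"jaw":1},{"az":0.005,"x":-0.001,"y":-0.0068,"z":0.225,"jaw":1},{"az":0.005,"x":-0.001,"y":-0.0068,"z":0.225,"jaw":1}]'

```text
clock: 16.25
position: [0.5131, -0.2699, 0.0651]
ee_rot: [0.324, 0.946, -0.001, 0.001]
ft_force: [0.4, 0.6, 0.2]
grip_width: 1.001
grasp_force: 0.0
```

```bash
python3 go.py .5125 -.269 .041 52
```

```text
now [ 0.5131 -0.2699  0.0651] yaw 52.19 q [ 0.95  0.47 -0.67  1.74  0.33  1.05  1.08] F [0.4 0.6 0.2] t 16.25 grip 1.001 0.0
-0.0005 0.003 0.0033 0.0012 0.0004 0.0241
```

jog_arm --increments '[{"x":0.001,"z":0.015,"jaw":1},{"x":0.001,"z":0.024,"jaw":1},{"x":0.001,"z":0.024,"jaw":1},{"x":0.001,"z":0.024,"jaw":0},{"x":0.001,"z":0.024,"jaw":0},{"x":0.001,"z":0.024,"jaw":0},{"x":0.001,"z":0.024,"jaw":0},{"x":0.001,"z":0.024,"jaw":0},{"x":0.001,"z":0.024,"jaw":0},{"x":0.001,"z":0.024,"jaw":0}]' --force 80

```text
clock: 17.5
position: [0.5113, -0.2699, 0.0397]
ee_rot: [0.324, 0.946, -0.001, 0.0]
ft_force: [-1.7, 0.4, 2.8]
grip_width: 0.145
grasp_force: 78.8
```

```bash
python3 go.py .5125 -.269 .25 52
```

```text
now [ 0.5113 -0.2699  0.0397] yaw 52.14 q [ 0.94  0.5  -0.65  1.76  0.35  1.01  1.06] F [-1.7  0.4  2.8] t 17.5 grip 0.145 78.8
-0.0011 0.0012 0.0024 -0.0006 0.0012 -0.2103
```

jog_arm --increments '[{"z":-0.05,"jaw":0},{"z":-0.11,"jaw":0},{"z":-0.17,"jaw":0},{"z":-0.205,"jaw":0},{"z":-0.205,"jaw":0},{"z":-0.205,"jaw":0}]'

```text
clock: 18.25
position: [0.5108, -0.2694, 0.2433]
ee_rot: [0.324, 0.946, -0.001, -0.0]
ft_force: [-0.2, -0.8, -0.7]
grip_width: 0.145
grasp_force: 78.5
```

```bash
python3 go.py .568 .0245 .24 77
```

```text
now [ 0.5108 -0.2694  0.2433] yaw 52.14 q [ 1.    0.3  -0.72  1.54  0.2   1.38  1.17] F [-0.2 -0.8 -0.7] t 18.25 grip 0.145 78.5
-0.0012 -0.0008 -0.4339 0.1352 0.2671 0.003
```

jog_arm --increments '[{"az":-0.08,"x":0.027,"y":0.054,"z":0.003,"jaw":0},{"az":-0.16,"x":0.054,"y":0.107,"z":0.003,"jaw":0},{"az":-0.25,"x":0.081,"y":0.16,"z":0.003,"jaw":0},{"az":-0.34,"x":0.108,"y":0.214,"z":0.003,"jaw":0},{"az":-0.434,"x":0.135,"y":0.267,"z":0.003,"jaw":0},{"az":-0.434,"x":0.135,"y":0.267,"z":0.003,"jaw":0},{"az":-0.434,"x":0.135,"y":0.267,"z":0.003,"jaw":0},{"az":-0.434,"x":0.135,"y":0.267,"z":0.003,"jaw":0}]'

```text
clock: 19.25
position: [0.5683, 0.0225, 0.2403]
ee_rot: [0.114, 0.993, -0.001, -0.0]
ft_force: [-0.6, 0.7, 0.0]
grip_width: 0.142
grasp_force: 78.6
```

```bash
python3 go.py .568 .0245 .22 77;python3 - <<'E'
from h import *
t,s=manip.camera("top"),manip.camera("side");cv2.imwrite("pics/top6.png",t);cv2.imwrite("pics/side6.png",s)
cv2.imwrite("pics/m7.png",np.hstack([cv2.resize(t[190:290,265:365],(400,400),interpolation=cv2.INTER_CUBIC),cv2.resize(s[160:260,271:371],(400,400),interpolation=cv2.INTER_CUBIC)]))
o=manip.get_obs()["position"]
print(proj("side",[np.array(o)-[0,0,.0037],[.568,.0245,.151]]))
E
```

```text
now [0.5683 0.0225 0.2403] yaw 76.86 q [ 0.63  0.33 -0.93  1.56  0.27  1.38  1.02] F [-0.6  0.7  0. ] t 19.25 grip 0.142 78.6
-0.002 -0.0007 -0.0024 0.0007 0.0019 0.0203
[[320.88428227 202.29590713]
 [321.79640817 234.07667076]]
```

View pics/m7.png

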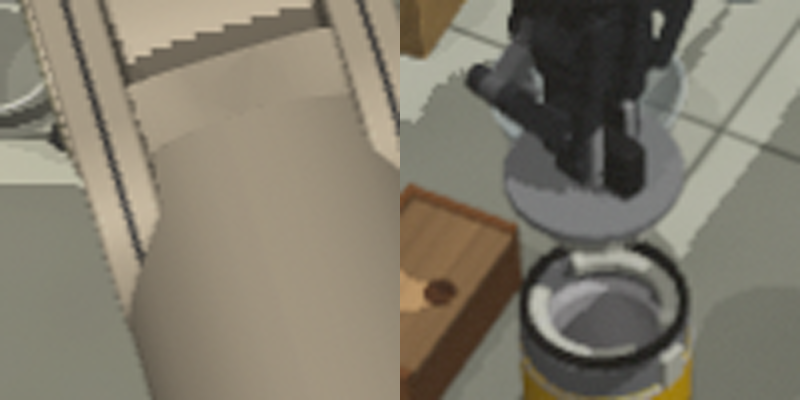

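```bash
python3 - <<'E'
from h import *
I=cv2.imread("pics/side6.png").astype(int)
for y in range(200,214,2): print(y,I[y,292:304].max(1).tolist(),I[y,334:348].max(1).tolist())
print("ring")
for y in range(230,242,2): print(y,I[y,296:308].max(1).tolist(),I[y,336:350].max(1).tolist())
for x in (312,316,320,324,328): print(x,I[212:228,x].max(1).tolist())
away=np.array([.52,-.85,0]);away/=np.linalg.norm(away); right=np.array([-.876,-.483,0]);right/=np.linalg.norm(right)
c=np.array([.5683,.0225,.2403-.0037]); f=np.array([.568,.0245,.151])
for q in(c,f):print(proj("side",[q-right*.041,q+right*.041,q-away*.041,q-away*.041-[0,0,.006]]).round(1).tolist())
E
```

```text
200 [130, 131, 130, 130, 121, 92, 88, 88, 89, 87, 89, 87] [120, 117, 119, 122, 123, 127, 126, 132, 152, 158, 133, 118, 145, 167]
202 [132, 132, 132, 130, 120, 94, 90, 89, 90, 86, 89, 90] [118, 119, 118, 121, 127, 128, 126, 131, 132, 120, 129, 158, 173, 178]
204 [131, 132, 132, 132, 120, 93, 105, 101, 88, 88, 88, 89] [118, 120, 125, 128, 127, 126, 126, 120, 118, 150, 174, 178, 178, 177]
206 [130, 130, 131, 130, 123, 110, 126, 126, 124, 118, 106, 106] [121, 126, 127, 127, 127, 127, 122, 127, 157, 178, 178, 177, 177, 178]
208 [131, 131, 131, 131, 123, 105, 103, 126, 125, 124, 125, 123] [126, 126, 127, 127, 125, 123, 125, 153, 177, 177, 177, 178, 177, 178]
210 [131, 131, 128, 131, 131, 126, 102, 99, 124, 126, 126, 126] [127, 127, 129, 125, 118, 120, 155, 178, 177, 178, 178, 178, 178, 178]
212 [127, 129, 130, 131, 131, 132, 124, 101, 87, 111, 120, 125] [125, 126, 122, 110, 130, 165, 178, 177, 178, 177, 178, 178, 177, 178]
ring
230 [74, 71, 72, 70, 69, 61, 44, 36, 36, 67, 91, 91] [126, 125, 118, 86, 35, 39, 90, 128, 128, 128, 128, 128, 130, 129]
232 [71, 72, 70, 70, 69, 50, 36, 80, 145, 17
[... 424 characters left out ...]
58, 103, 130, 129, 130, 126, 120, 116]
240 [115, 115, 119, 125, 112, 54, 40, 68, 126, 172, 189, 188] [120, 126, 117, 78, 36, 41, 79, 119, 131, 129, 124, 116, 115, 116]
312 [126, 125, 127, 125, 126, 124, 104, 75, 83, 83, 63, 46, 78, 90, 83, 73]
316 [126, 125, 125, 126, 126, 125, 115, 90, 81, 88, 101, 151, 183, 186, 166, 135]
320 [125, 126, 126, 126, 126, 127, 119, 103, 83, 87, 93, 136, 172, 161, 129, 105]
324 [126, 127, 125, 127, 127, 127, 112, 89, 106, 123, 142, 167, 180, 159, 116, 96]
328 [125, 126, 127, 126, 125, 112, 90, 88, 85, 69, 93, 155, 179, 176, 150, 104]
[[298.2, 202.6], [343.9, 202.2], [321.8, 219.5], [321.9, 221.8]]
[[300.3, 234.3], [343.4, 233.9], [322.6, 250.9], [322.7, 252.9]]
```

The side view puts the held stopper's axis about 3.3 mm off the TCP along the bar (disc edges at columns 296.5 and 342.8, against a predicted 298.2 and 343.9). The flask ring is at columns 300.4 and 342.6. So the TCP goes to (0.565, 0.0254).

```bash
python3 go.py .5651 .0254 .185 77
```

```text
now [0.5684 0.0227 0.2407] yaw 76.87 q [ 0.64  0.33 -0.93  1.56  0.27  1.38  1.02] F [ 0.1  0.7 -0.3] t 19.35 grip 0.141 78.6
-0.0018 0.0 -0.0023 0.0039 0.0019 0.0557
```

jog_arm --increments '[{"ax":-0.002,"az":-0.002,"x":0.0039,"y":0.0019,"z":0.01,"jaw":0},{"ax":-0.002,"az":-0.002,"x":0.0039,"y":0.0019,"z":0.03,"jaw":0},{"ax":-0.002,"az":-0.002,"x":0.0039,"y":0.0019,"z":0.045,"jaw":0},{"ax":-0.002,"az":-0.002,"x":0.0039,"y":0.0019,"z":0.0555,"jaw":0},{"ax":-0.002,"az":-0.002,"x":0.0039,"y":0.0019,"z":0.0555,"jaw":0},{"ax":-0.002,"az":-0.002,"x":0.0039,"y":0.0019,"z":0.0555,"jaw":0}]'

```text
clock: 20.1
position: [0.5655, 0.027, 0.186]
ee_rot: [0.112, 0.994, 0.0, 0.001]
ft_force: [0.9, 0.3, -0.5]
grip_width: 0.149
grasp_force: 78.5
```

```bash
python3 go.py .5651 .0254 .175 77;  python3 - <<'E'
from h import *
s=manip.camera("side");cv2.imwrite("pics/side7.png",s)
cv2.imwrite("pics/m8.png",cv2.resize(s[190:270,281:361],(560,560),interpolation=cv2.INTER_CUBIC))
E
```

```text
now [0.5655 0.027  0.186 ] yaw 77.13 q [ 0.62  0.37 -0.92  1.65  0.3   1.28  1.  ] F [ 0.9  0.3 -0.5] t 20.1 grip 0.149 78.5
0.001 0.001 0.0022 0.0 -0.0016 0.011
```

View pics/m8.png

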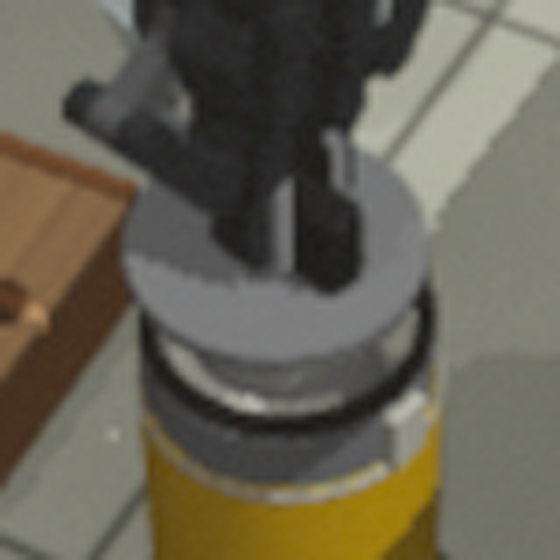

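```bash
python3 - <<'E'
from h import *
I=cv2.imread("pics/side7.png").astype(int)
for y in range(220,232,2): print(y,I[y,294:306].max(1).tolist(),I[y,336:350].max(1).tolist())
print("ring")
for y in range(234,242,2): print(y,I[y,296:308].max(1).tolist(),I[y,336:350].max(1).tolist())
for x in (314,318,320,322,326): print(x,I[234:256,x].max(1).tolist())
away=np.array([.52,-.85,0]);away/=np.linalg.norm(away); right=np.array([-.876,-.483,0]);right/=np.linalg.norm(right)
c=np.array([.5655+.0032,.0265-.0007,.186-.0037]); f=np.array([.5683,.0247,.151])
for q in(c,f):print(proj("side",[q-right*.041,q+right*.041,q-away*.041,q-away*.041-[0,0,.006]]).round(1).tolist())
E
```

```text
220 [129, 129, 130, 125, 99, 81, 88, 90, 88, 88, 88, 89] [117, 119, 117, 119, 122, 151, 169, 148, 128, 127, 127, 127, 127, 128]
222 [129, 129, 115, 85, 76, 88, 89, 89, 89, 89, 88, 89] [117, 118, 121, 128, 127, 139, 156, 147, 128, 127, 127, 126, 127, 126]
224 [125, 98, 73, 69, 79, 89, 88, 90, 89, 89, 90, 90] [118, 122, 126, 125, 127, 125, 123, 126, 127, 126, 126, 127, 127, 129]
226 [86, 70, 67, 67, 84, 109, 108, 101, 88, 88, 88, 88] [119, 120, 123, 127, 128, 121, 119, 126, 127, 129, 128, 126, 129, 128]
228 [71, 67, 69, 71, 80, 104, 125, 125, 124, 126, 118, 107] [127, 127, 127, 127, 127, 117, 111, 129, 129, 129, 127, 129, 129, 128]
230 [69, 71, 73, 71, 68, 85, 118, 126, 124, 125, 125, 125] [127, 127, 126, 127, 115, 78, 92, 130, 128, 128, 129, 129, 130, 129]
ring
234 [73, 70, 78, 101, 99, 66, 96, 118, 126, 126, 124, 125] [124, 117, 106, 106, 87, 32, 44, 95, 130, 130, 129, 129, 131, 129]
236 [72, 87, 109, 115, 98, 37, 49, 65, 93, 115, 124, 125] [101, 98, 116, 116, 82, 36, 45, 98, 129, 131, 131, 132, 129, 131]
238 [92, 110, 114, 115, 97, 39, 34, 66, 94, 84, 78, 91] [113, 125, 127, 109, 57, 38, 57, 104, 129, 130, 130, 130, 129, 129]
240 [115, 117, 118, 126, 112, 55, 34, 46, 84, 125, 141, 127] [110, 115, 106, 71, 36, 39, 81, 120, 131, 130, 130, 131, 128, 125]
314 [126, 126, 125, 124, 125, 126, 109, 77, 78, 85, 81, 101, 150, 156, 98, 40, 35, 65, 78, 65, 66, 66]
318 [128, 127, 126, 126, 126, 126, 120, 100, 80, 84, 90, 85, 93, 145, 148, 66, 37, 36, 57, 71, 66, 67]
320 [126, 125, 126, 126, 126, 126, 125, 105, 79, 89, 93, 87, 83, 115, 121, 69, 36, 32, 59, 73, 67, 67]
322 [125, 126, 127, 126, 126, 127, 122, 104, 85, 95, 102, 92, 84, 105, 112, 69, 31, 34, 50, 66, 68, 67]
326 [125, 128, 127, 127, 126, 126, 112, 90, 89, 89, 85, 84, 96, 117, 101, 38, 35, 40, 58, 65, 65, 71]
[[298.7, 223.7], [342.8, 223.4], [321.5, 240.5], [321.6, 242.6]]
[[300.1, 234.3], [343.2, 233.9], [322.4, 250.9], [322.5, 252.9]]
```

jog_arm --increments '[{"ax":0.001,"x":0.0008,"y":-0.002,"z":0.003,"jaw":0},{"ax":0.001,"x":0.0008,"y":-0.002,"z":0.01,"jaw":0},{"ax":0.001,"x":0.0008,"y":-0.002,"z":0.015,"jaw":0},{"ax":0.001,"x":0.0008,"y":-0.002,"z":0.02,"jaw":0},{"ax":0.001,"x":0.0008,"y":-0.002,"z":0.02,"jaw":0},{"ax":0.001,"x":0.0008,"y":-0.002,"z":0.02,"jaw":0}]'

```text
clock: 20.9
position: [0.564, 0.0251, 0.1657]
ee_rot: [0.112, 0.994, -0.0, 0.0]
ft_force: [0.7, 0.0, -1.0]
grip_width: 0.147
grasp_force: 78.5
```

```bash
python3 go.py .5642 .0248 .153 77
```

```text
now [0.564  0.0251 0.1657] yaw 77.12 q [ 0.62  0.38 -0.91  1.67  0.32  1.24  0.99] F [ 0.7  0.  -1. ] t 20.9 grip 0.147 78.5
-0.0002 0.0006 0.0022 -0.0002 -0.0003 0.0127
```

No force with the lugs 5 mm below the lip top, so they are in the slots. Pressing down.

jog_arm --increments '[{"z":0.004,"jaw":0},{"z":0.008,"jaw":0},{"z":0.011,"jaw":0},{"z":0.013,"jaw":0},{"z":0.013,"jaw":0},{"z":0.013,"jaw":0}]'

```text
clock: 21.65
position: [0.5643, 0.025, 0.1546]
ee_rot: [0.112, 0.994, -0.001, 0.001]
ft_force: [-9.9, -2.9, 21.3]
grip_width: 0.146
grasp_force: 81.6
```

```bash
python3 go.py .5642 .0248 .153 77
```

```text
now [0.5643 0.025  0.1546] yaw 77.1 q [ 0.61  0.39 -0.9   1.69  0.33  1.22  0.98] F [-9.9 -2.9 21.3] t 21.65 grip 0.146 81.6
-0.0012 0.0017 0.0018 0.0 -0.0002 0.0016
```

jog_arm --increments '[{"x":0.001,"z":-0.0005,"jaw":0},{"az":0.12,"x":0.001,"y":0.0005,"z":-0.0005,"jaw":0},{"az":0.24,"x":0.0009,"y":0.001,"z":-0.0005,"jaw":0},{"az":0.36,"x":0.0007,"y":0.0015,"z":-0.0005,"jaw":0},{"az":0.36,"x":0.0007,"y":0.0015,"z":-0.0005,"jaw":0},{"az":0.36,"x":0.0007,"y":0.0015,"z":-0.0005,"jaw":0}]'

```text
clock: 22.4
position: [0.5651, 0.027, 0.1549]
ee_rot: [0.288, 0.958, 0.0, 0.002]
ft_force: [0.4, -1.1, 12.5]
grip_width: 0.147
grasp_force: 80.4
```

```bash
python3 go.py .5642 .0248 .153 77;python3 -c "
from workcell import manip;print(manip.get_obs()['torque'])"
```

```text
now [0.5651 0.027  0.1549] yaw 56.49 q [ 0.57  0.37 -0.84  1.69  0.3   1.21  0.64] F [ 0.4 -1.1 12.5] t 22.4 grip 0.147 80.4
0.0013 0.0041 -0.358 -0.0004 -0.0024 0.0019
[ 0.02581868 -0.00032782 -0.06512579]
```

jog_arm --increments '[{"az":0.15,"y":0.0006,"jaw":0},{"az":0.3,"x":-0.0002,"y":0.0012,"jaw":0},{"az":0.45,"x":-0.0004,"y":0.0018,"jaw":0},{"az":0.6,"x":-0.0007,"y":0.0024,"jaw":0},{"az":0.75,"x":-0.0011,"y":0.0029,"jaw":0},{"az":0.9,"x":-0.0016,"y":0.0033,"jaw":0},{"az":1.0,"x":-0.002,"y":0.0036,"jaw":0},{"az":1.08,"x":-0.0023,"y":0.0037,"jaw":0},{"az":1.08,"x":-0.0023,"y":0.0037,"jaw":0},{"az":1.08,"x":-0.0023,"y":0.0037,"jaw":0}]'

```text
clock: 23.65
position: [0.5687, 0.0284, 0.1548]
ee_rot: [0.74, 0.673, 0.001, 0.002]
ft_force: [-1.5, -1.4, 11.5]
grip_width: 0.147
grasp_force: 80.4
```

```bash
python3 go.py .5688 .0289 .1548 -7;python3 -c "
from workcell import manip;print(manip.get_obs()['torque'])"
```

```text
now [0.5687 0.0284 0.1548] yaw -5.39 q [ 0.42  0.34 -0.66  1.68  0.22  1.19 -0.39] F [-1.5 -1.4 11.5] t 23.65 grip 0.147 80.4
0.0035 0.0007 0.0281 0.0005 0.0 -0.0
[-0.31754739  0.39751976  0.08382048]
```

jog_arm --increments '[{"az":0.03,"y":0.0001,"jaw":0},{"az":0.06,"y":0.0002,"jaw":0},{"az":0.06,"y":0.0002,"jaw":0},{"az":0.06,"y":0.0002,"jaw":0},{"az":0.06,"y":0.0002,"jaw":0}]'

```text
clock: 24.28
position: [0.5682, 0.0286, 0.1547]
ee_rot: [0.759, 0.651, 0.0, 0.001]
ft_force: [-5.8, -2.5, 15.5]
grip_width: 0.146
grasp_force: 83.0
```

```bash
python3 go.py .5688 .0289 .1548 -7;python3 - <<'E'
from h import *
print(manip.get_obs()['torque'])
s=manip.camera("side");cv2.imwrite("pics/side8.png",s)
cv2.imwrite("pics/m9.png",np.hstack([cv2.resize(s[180:300,261:381],(480,480),interpolation=cv2.INTER_CUBIC),cv2.resize(s[300:400,220:320],(300,480))]))
E
```

```text
now [0.5682 0.0286 0.1547] yaw -8.7 q [ 0.41  0.33 -0.65  1.68  0.22  1.19 -0.44] F [-5.8 -2.5 15.5] t 24.27 grip 0.146 83.0
0.0022 0.0014 -0.0297 0.0004 0.0006 -0.0001
[-0.5100276   1.31682368  1.24377921]
```

View pics/m9.png

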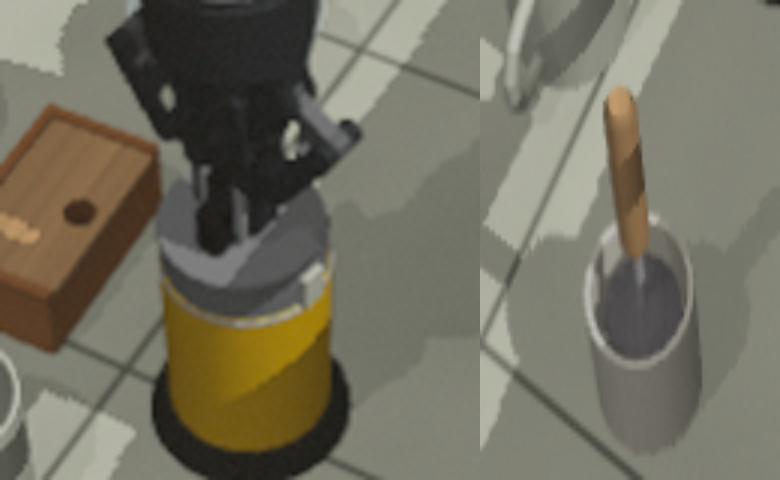

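The picture shows the disc seated on the rim with the ring pressed (disc at crop (245,235), rib at (313,287)) and the brush upright in its pot at (630,170). The 1.2 N·m torque says the stopper is at its stop. Settling briefly, then handing in.

jog_arm --increments '[{"jaw":0},{"jaw":0},{"jaw":0},{"jaw":0}]'

```text
clock: 24.82
position: [0.5682, 0.0286, 0.1547]
ee_rot: [0.759, 0.651, 0.0, 0.001]
ft_force: [-5.9, -2.4, 14.8]
grip_width: 0.15
grasp_force: 83.0
```

```bash
python3 go.py .5688 .0289 .1548 -7; python3 -c "
from workcell import manip;print(manip.hand_in())"
```

```text
now [0.5682 0.0286 0.1547] yaw -8.7 q [ 0.41  0.33 -0.65  1.68  0.22  1.19 -0.44] F [-5.9 -2.4 14.8] t 24.82 grip 0.15 83.0
0.0022 0.0014 -0.0297 0.0004 0.0005 -0.0001
the job is handed in; nothing more can be done
None
```

I gave the flask two full strokes, stood the brush back upright in its pot, and handed in at 24.8 s with the stopper pressed down, turned clockwise to its stop and still gripped; hand-in returned no verdict.

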